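# Put the candy tray away and close the chest on its folding lid stay

### The arm

A 6-joint arm with a two-finger parallel gripper is mounted at the origin on the work surface. World frame = base frame: x ahead of the robot, y to its left, z up, the work surface at z = 0. Lengths are in m, angles in degrees, forces in N, time in s.
With the tool pointing down it reaches from about 0.325 to 0.9 m from the base axis. Payload 6.1 kg.
Tool frame: the origin (TCP) lies on the centre line of the jaws, within the pads' length; the fingertips stand 22 mm ahead of it and the grasp point (between the pads) lies 3 mm ahead of it (tips_ahead is the distance from the TCP to the fingertips, in m); z points along the fingers, y is the direction in which the jaws open and shut (so a half turn about z gives the same grasp; the last joint's range is limited). The gripper opens to 85 mm and grips with 20 to 120 N. Pads are 22 mm wide; open, the fingers measure 114 mm over their backs; the gripper's body (76 mm by 85 mm) begins 54 mm behind the grasp point. The pads swing forward as they close: fully open they stand 13 mm farther back than shut.
Start: joints at [66.515, 12.628, 87.462, -0, 79.91, -7.225], TCP at [0.175, 0.6, 0.253] pointing down, gripper open.
Joint ranges: [-170.65, 170.65], [-52.31, 119.04], [5.05, 147.46], [-71.25, 251.25], [11.57, 151.72], [-153.62, 153.62]. Speed limits (degrees/s): [147.25, 147.25, 172.46, 180, 180, 180].

### API

Orientations are given as a 3x3 rotation matrix whose columns are the frame's x, y, z axes.
In Python, from bench import goto, movel, movej, open_gripper, grasp, sleep, ik, read_camera, IKError, close_job, cut_out, current_t, current_qpos, current_joint_velocities, current_effort, current_tcp_pos, current_tool_rot, current_ft_force, current_torque, current_opening, tips_ahead gives the robot as it stands. Calls block until the motion is done:
- goto(position, orientation): joint-space move of the TCP to a pose.
- movel(position, v=0.15, rotation=None, f_stop=None): straight line of the TCP; rotation=None keeps the orientation; v is the mean speed in m/s. With f_stop (N) it stops when the force on the tool has changed by that much, and returns True; else False.
- movej(angles): joint-space move.
- open_gripper() and grasp(): open the fingers fully, or close them until they stop; the grip force is fixed at half the most.
- sleep(seconds).
- ik(position, orientation): joint angles nearest the present ones, or None.
- read_camera(name): name is "scene" or "side" or "wrist"; returns a dict with "pixels" (400x640x3 uint8, blue, green, red), "vfov" (degrees; the focal length in pixels is half the picture's height over the tangent of half this angle, whatever the lens; pixels are square), "cx", "cy" (the principal point, pixels), "T" (4x4, takes a point from camera to world coordinates); the wrist camera has in their place "hand_eye" (4x4, takes a point from camera to tool coordinates, whose origin is the TCP and whose axes are the flange's). Camera axes: x right, y down, z forward; pixel columns grow to the right and rows downward; lengths in m; the calibration is good to about 2 mm. A picture is of the moment at which its call begins: read the wrist's pose just before it. There is no depth.
A pose or a line that the arm cannot do raises IKError and nothing moves.
- close_job(): hands the job in, once; it reports no verdict.
Trained networks look in the newest picture that a camera, given by its name, has taken for a name from the list of things; names that differ only in an ending like _2 or _b are one class to them, and where a whole thing is asked for, a point or a joint stands for the part that bears it (a point fixed in the world has none). Each returns a list of dicts, best first, with "p" (0 to 1); they miss things now and then, are a little off and sometimes report something else, mostly with a low value. They report only what shows in the picture. A call takes as long as a camera call. They do not tell look-alikes from the thing itself.
- cut_out(camera, thing): "pixels" (400x640 bool, what is visible of it) and "pixel" ([column, row] in pixels, amid what is visible of it).
Readings, each from a call of its own:
- current_t(): time.
- current_qpos(): joint angles.
- current_joint_velocities(): joint speeds.
- current_effort(): joint torques, N m.
- current_tcp_pos(): TCP position.
- current_tool_rot(): TCP orientation.
- current_ft_force(): force on the tool from outside, world axes, zero at the start.
- current_torque(): the same for the moment, N m.
- current_opening(): finger opening in m.
Only numpy, scipy, OpenCV 4.12 (cv2) and the standard library are available. Lean on these libraries where they do the work, as an engineer would, in place of code of your own. Each camera call takes 0.05 s, during which the arm holds its last target.

### The job

Put the lotus candy tray away: set it down flat inside the open bamboo chest, clear of the lid stay, without letting it fall. Then unlock the folding stay by lifting its knee past centre, and lower the lid gently until it is fully shut: never let it drop. Leave the colander, the glass canister and the chopstick rests where they are.

Things in the scene. Friction and masses are not known exactly. Their poses are not given: they have to be found in the camera images.
- chest: Bamboo chest, fixed, 205 deep (x) x 300 wide (y) x 120 high, walls and floor 10 thick, open on top; inside 185 x 280, floor 10 above the counter. Origin: centre of its underside, z up, +x to its back (hinge side), -x to its front. The stay folds down inside along the -y wall: leave the strip y < -95 mm free.
- lid_hinge (a point): Middle of the lid's hinge line: along the chest's y at the back top edge, 102.5 mm behind (+x) and 120 mm above the chest's origin. The lid turns about it.
- lid (a joint): Lid angle, rad: 0 as found, open (78 deg above shut, leaning to the front), growing as it is lowered; 1.36 = fully shut on the rim. Lid 205 x 300 x 10 mm, 0.5 kg. Stiff rivets hold the unlocked lid still down to about 0.25; lowered further (0.3 to 0.5 on) it falls by its own weight unless held.
- lid_bar (a point): Middle of the lid's round pull bar: steel, 12 mm thick, 120 long along the chest's y, 239 mm from the hinge line, 34 mm beyond the lid's front edge (28 mm finger gap behind it), on posts 52 mm either side of the middle. At lid angle q it is 239 cos(1.36-q) in front of and 239 sin(1.36-q) above the hinge line (plus 5 mm across the lid: 5 mm above it when shut).
- knee (a joint): Fold of the stay's knee, rad: 0 locked (sagging 6 mm behind the bars' straight line, on its stop), 0.16 dead centre, then growing as the stay folds: 1.06 at lid 0.16, 1.31 at lid 0.26, 3.03 with the lid shut. Below 0.16 it blocks the lid from closing. Its stiff rivets take 5 to 10 N at the knob.
- knee_knob (a point): Black 20 mm knob plus rivet at the stay's knee, 36 mm long along the chest's y, to pinch across its ends; the point is mid-length. It swings about stay_pivot (radius 73 mm). Locked: 38 mm behind (+x) and 63 mm above the pivot, lid 50 mm further back. Lift it to the front to unlock: 6 mm in front, 73 above at lid 0.16 rad; 20 in front, 70 above at lid 0.26.
- stay_pivot (a point): Lower end pivot of the stay on the chest's -y wall, in the knob's middle plane: 0.5 mm behind the chest's origin in x, -116 mm in y, 106 mm above the counter. The knob turns about it, its axis along the chest's y.
- tray: Loose pink plastic lotus candy tray, empty, 0.15 kg, 46 mm radius base, eight petals spreading to 70 mm radius at 36 mm height, with a green seed-pod handle on a stem in the centre; 90 mm high in all. Origin: centre of its underside, z up.
- tray_handle (a point): Grip point of the tray's seed-pod handle, a 27 mm diameter upright cylinder from 62 to 86 mm above the tray's underside; this point is at 73 mm.
- canister: Bystander: glass canister with wire clasp, 96 mm diameter, 142 high, 0.75 kg. Origin: centre of its underside.
- colander: Bystander: steel colander, 200 mm diameter, 97 high, two side loops reaching 125 mm out. Origin: centre of its underside.
- rest_a: Bystander: bamboo chopstick rest 18 x 70 x 15 mm. Origin: centre of its underside.
- rest_b: Bystander: second bamboo chopstick rest, the same.
Not all that is in view belongs to the job. What is shaped like the tray but black or yellow is not meant.

How it is judged (in metres and radians):
On the way, in this order (a step that is already met when the one before it is completed fails the run):
1. the tray stands flat on the chest's floor, let go (z of tray in the frame of chest between 0.004 and 0.018 m and x of tray in the frame of chest between -0.05 and 0.05 m and y of tray in the frame of chest between -0.05 and 0.09 m and angle between tray's own z axis and vertical below 0.1 rad and contact force between tray and the arm below 0.1 N and linear speed of tray below 0.03 m/s), for 0.2 s.
2. the stay's knee is lifted past centre and folded while the lid is still up (value of joint knee above 0.4 rad and value of joint lid below 0.6 rad), for 0.1 s.
3. the lid is shut (value of joint lid above 1.33 rad), for 0.2 s.
At the end, for the whole second after the job is handed in: The lid is shut to within 0.03 rad (about 7 mm at its front), the tray stands flat on the floor inside the chest, let go and at rest, and canister, colander and rests are within 30 mm of where they stood (value of joint lid above 1.33 rad and z of tray in the frame of chest between 0.004 and 0.018 m and x of tray in the frame of chest between -0.05 and 0.05 m and y of tray in the frame of chest between -0.05 and 0.09 m and angle between tray's own z axis and vertical below 0.1 rad and linear speed of tray below 0.02 m/s and distance of each of canister, colander, rest_a, rest_b from where it was at the start of the episode below 0.03 m and angle between canister's own z axis and vertical below 0.15 rad); the robot touches nothing.
It fails at once if the lid drops or slams: it closes faster than 1.5 rad/s (velocity of joint lid above 1.5 rad/s).
It fails at once if the tray falls: it moves faster than 0.5 m/s with nothing holding it (linear speed of tray above 0.5 m/s and contact force between tray and anything else below 0.05 N).
It fails at once if a bystander is shifted by more than 30 mm or the canister is tipped (distance of any of canister, colander, rest_a, rest_b from where it was at the start of the episode above 0.03 m or angle between canister's own z axis and vertical above 0.3 rad).
It also fails if it takes over 64 s, if anything falls off the work surface, if the arm or the gripper's body presses on something with over 40 N, if the wrist force passes 120 N, or if a joint passes its speed limit or range.

## Working session

There is one attempt and no reset: what is moved stays moved. The work goes in short steps, each a Python script; the robot and the scene stay as the last script left them, time stands still between calls to the robot, and variables do not carry over. Pictures are saved under pics/ and viewed, and the job is handed in when it is done.

```bash
ls; mkdir -p pics; python3 - <<'E'
from bench import *
import cv2
print(current_t())
for n in ["scene","side","wrist"]:
    c=read_camera(n); cv2.imwrite(f"pics/{n}0.png",c["pixels"]); print(n,c["vfov"],c["cx"],c["cy"]); print(c.get("T",c.get("hand_eye")))
E
```

```text
pics
0.0
scene 46.39385098168651 315.90278683147017 198.88224661855875
[[ 0.29920864  0.66466427 -0.68461346  1.28573524]
 [ 0.95401792 -0.19484968  0.22777931 -0.34461018]
 [ 0.01800005 -0.72128705 -0.69240233  1.03196701]
 [ 0.          0.          0.          1.        ]]
side 47.78846286823992 314.3552740800247 207.55987729927085
[[ 0.81318755 -0.40607241  0.41693071 -0.03816461]
 [-0.58171838 -0.58944973  0.5604933  -0.79719668]
 [ 0.01815883 -0.69832243 -0.71555296  1.14163241]
 [ 0.          0.          0.          1.        ]]
wrist 58.38623049260961 321.85207261997846 202.5439776619214
[[-8.28119687e-04 -9.55621832e-01 -2.94595025e-01  7.53876402e-02]
 [ 9.99999509e-01 -6.30799962e-04 -7.64823046e-04 -9.05867234e-04]
 [ 5.45051069e-04 -2.94595514e-01  9.55621884e-01 -1.19879281e-01]
 [ 0.00000000e+00  0.00000000e+00  0.00000000e+00  1.00000000e+00]]
```

View pics/scene0.png

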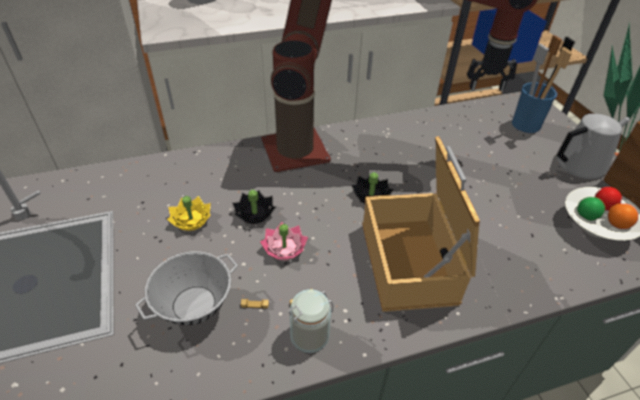

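View pics/side0.png

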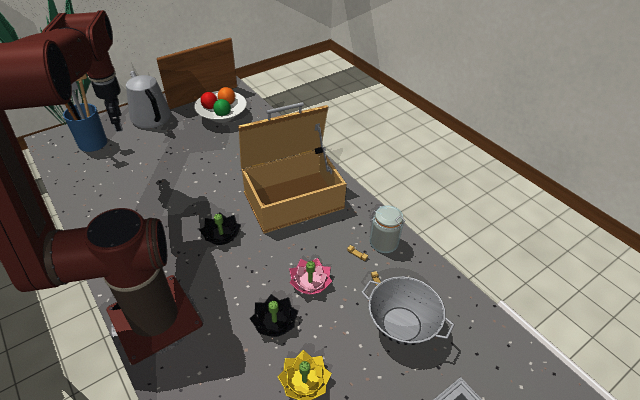

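View pics/wrist0.png

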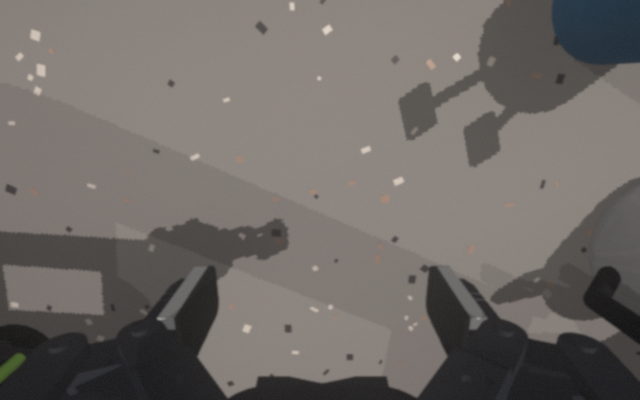

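The candidates in scene/side pixels are: pink tray (285,243)/(311,275), black ones (253,207)/(274,316) and (373,187)/(219,228), and a yellow one (189,213)/(304,375). Only the pink one fits the task. I'll check it in crops and get the network masks.

```bash
cat > h.py <<'E'
from bench import *
import numpy as np, cv2
from scipy.optimize import least_squares
from scipy.spatial.transform import Rotation as Rn
def cam(n):
    if n=="wrist":
        p=np.array(current_tcp_pos());R=np.array(current_tool_rot())
        c=read_camera(n);W=np.eye(4);W[:3,:3]=R;W[:3,3]=p
        c["T"]=W@np.array(c["hand_eye"])
    else: c=read_camera(n); c["T"]=np.array(c["T"])
    c["f"]=200/np.tan(np.radians(c["vfov"]/2)); return c
def proj(c,P):
    P=np.atleast_2d(P);q=(P-c["T"][:3,3])@c["T"][:3,:3]
    return np.c_[c["f"]*q[:,0]/q[:,2]+c["cx"],c["f"]*q[:,1]/q[:,2]+c["cy"]]
def ray(c,uv):
    d=np.array([(uv[0]-c["cx"])/c["f"],(uv[1]-c["cy"])/c["f"],1]);d=c["T"][:3,:3]@d
    return c["T"][:3,3],d/np.linalg.norm(d)
def onplane(c,uv,z):
    o,d=ray(c,uv);return o+d*(z-o[2])/d[2]
def tri(cs,uvs):
    A=np.zeros((3,3));b=np.zeros(3)
    for c,uv in zip(cs,uvs):
        o,d=ray(c,uv);M=np.eye(3)-np.outer(d,d);A+=M;b+=M@o
    X=np.linalg.solve(A,b)
    return X,[np.round(proj(c,X)[0]-np.array(uv),1) for c,uv in zip(cs,uvs)]
E
python3 - <<'E'
from h import *
for n in ["scene","side"]:
    c=cam(n)
    for t in ["tray_handle","tray","chest","lid","lid_bar","knee_knob","canister","colander","rest_a"]:
        try:
            for d in cut_out(n,t)[:4]:
                m=d["pixels"];ys,xs=np.nonzero(m);print(n,t,round(d["p"],2),np.round(d["pixel"]),m.sum(),xs.min(),xs.max(),ys.min(),ys.max())
        except Exception as e: print(n,t,e)
    im=c["pixels"]
    b=(350,180,490,320) if n=="scene" else (230,90,360,240)
    b=(350,130,490,320) if n=="scene" else b
    cv2.imwrite(f"pics/{n}_chest.png",cv2.resize(im[b[1]:b[3],b[0]:b[2]],None,fx=4 if n!="scene" else 3.15,fy=4 if n!="scene" else 3.15,interpolation=cv2.INTER_CUBIC)[:600])
    b=(225,180,345,270) if n=="scene" else (250,230,370,320)
    cv2.imwrite(f"pics/{n}_tray.png",cv2.resize(im[b[1]:b[3],b[0]:b[2]],None,fx=6,fy=6,interpolation=cv2.INTER_CUBIC))
E
```

```text
scene tray_handle 0.97 [191. 212.] 1054 168 209 196 229
scene tray_handle 0.9 [255. 205.] 1007 232 273 190 223
scene tray_handle 0.82 [285. 238.] 1181 260 306 223 259
scene tray_handle 0.78 [374. 192.] 709 352 391 172 201
scene tray 0.94 [189. 211.] 1071 167 209 196 229
scene tray 0.64 [370. 187.] 696 353 391 173 202
scene tray 0.55 [254. 208.] 1040 232 274 189 223
scene chest 0.58 [423. 240.] 12852 362 478 137 310
scene lid 0.79 [455. 203.] 2914 435 479 137 275
scene lid 0.4 [309. 319.] 2244 289 332 289 351
scene lid_bar 0.62 [457. 205.] 3107 434 479 137 276
scene knee_knob 0.75 [445. 256.] 362 427 465 236 275
scene knee_knob 0.73 [458. 204.] 2940 435 478 138 275
scene canister 0.57 [310. 320.] 2294 288 333 289 351
scene rest_a 0.8 [255. 302.] 226 241 268 298 307
scene rest_a 0.21 [461. 202.] 2964 435 478 137 275
side tray_handle 0.88 [274. 317.] 1351 251 296 295 336
side tray_handle 0.85 [308. 277.] 1156 289 331 258 294
side tray_handle 0.8 [303. 377.] 1775 279 330 352 399
side tray_handle 0.75 [217. 225.] 871 200 239 213 244
side tray 0.97 [311. 274.] 1154 290 331 258 294
side tray 0.72 [220. 226.] 880 200 239 213 244
side tray 0.59 [277. 318.] 1316 252 296 294 336
side tray 0.56 [306. 374.] 1834 279 330 351 399
side chest 0.83 [286. 168.] 9884 239 345 103 232
side lid 0.64 [284. 135.] 3902 239 328 102 168
side lid_bar 0.89 [278. 136.] 3627 239 327 103 166
side knee_knob 0.64 [290. 169.] 9703 240 345 103 231
side knee_knob 0.55 [324. 151.] 156 315 327 129 169
side knee_knob 0.53 [310. 277.] 1150 290 331 258 294
side canister 0.73 [387. 226.] 1289 370 403 205 252
side colander 0.79 [406. 308.] 4086 363 452 276 344
```

View pics/scene_chest.png

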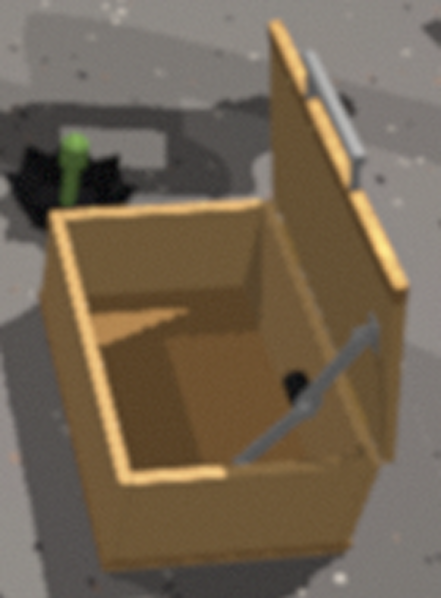

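View pics/side_chest.png

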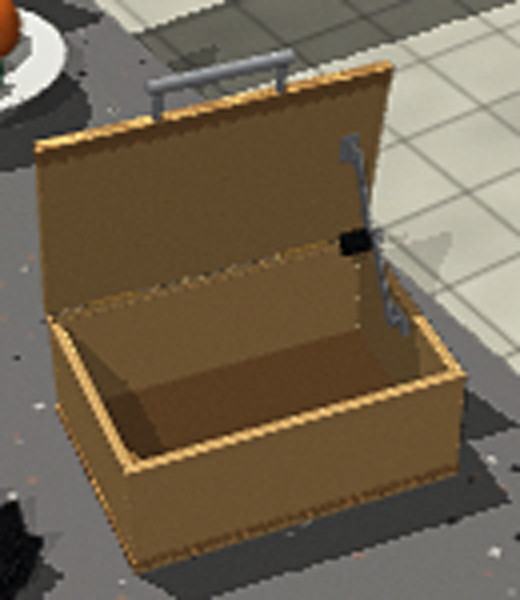

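View pics/scene_tray.png

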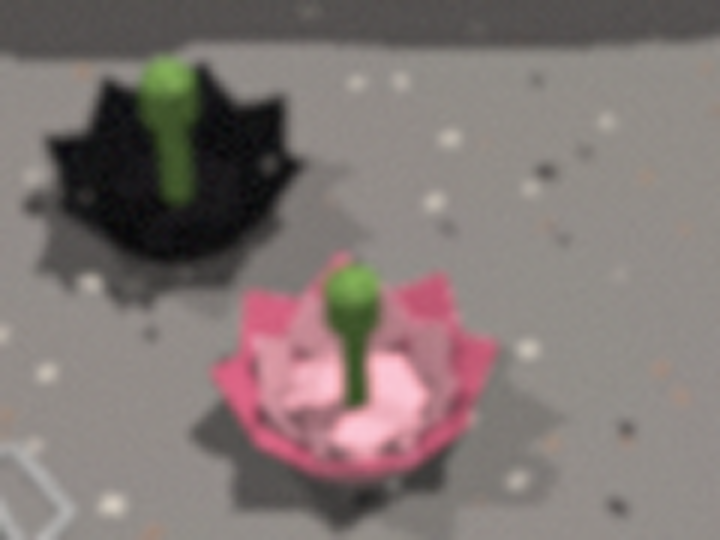

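View pics/side_tray.png

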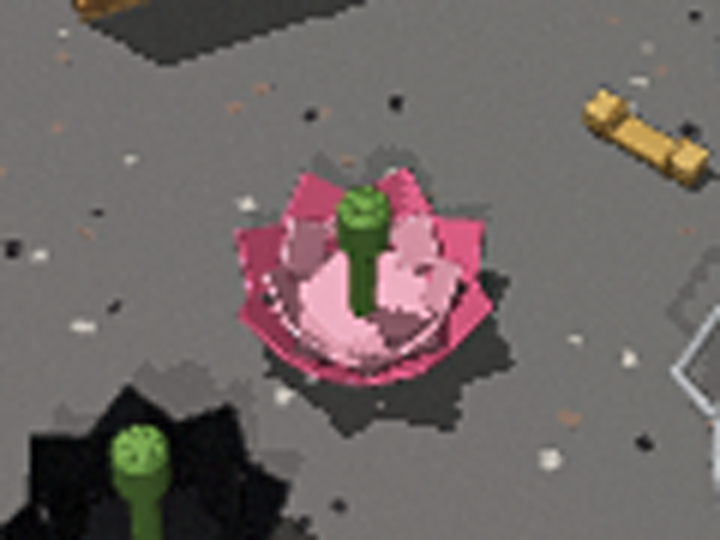

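```bash
cat > fit.py <<'E'
from h import *
cs,cd=cam("scene"),cam("side")
print("pod",tri([cs,cd],[(283.7,230),(310.3,267.5)]))
b=.1025;w=.15
S=[((-b,w,.12),(365.9,197.3)),((-b,-w,.12),(388.7,283.3)),((-b,-w,0),(382.7,311)),((b,-w,0),(460.2,304.6))]
D=[((-b,w,.12),(263.3,207.5)),((-b,-w,.12),(345.8,183.8)),((-b,w,0),(265,232.5)),((-b,-w,0),(344.5,207.5)),((b,w,.12),(243,170)),((b,w,0),(244.5,191))]
def W(P,p): return Rn.from_euler('z',p[2]).apply(np.array(P))+[p[0],p[1],0]
def res(p):
    return np.r_[(proj(cs,W([s[0] for s in S],p))-[s[1] for s in S]).ravel(),(proj(cd,W([s[0] for s in D],p))-[s[1] for s in D]).ravel()]
r=least_squares(res,[.5,.3,np.pi/2],loss='soft_l1');p=r.x
print("chest",p,np.degrees(p[2]));print(np.round(res(p).reshape(-1,2),1))
np.save("chest.npy",p)
L={"kn":(.0005+.038,-.116,.169),"piv":(.0005,-.116,.106),"bar":(.1025-.239*np.cos(1.36),0,.12+.239*np.sin(1.36)),"hinge":(.1025,0,.12)}
for k,v in L.items():
    X=W([v],p)[0];print(k,np.round(X,4),proj(cs,X)[0],proj(cd,X)[0])
E
python3 fit.py
```

```text
pod (array([ 0.43183694, -0.15254288,  0.07335702]), [array([-0.1,  0.1]), array([-0.1, -0.1])])
chest [0.58527283 0.16475007 1.37012526] 78.50239452808636
[[ 0.2 -0. ]
 [ 0.1  0.7]
 [ 0.2  0.9]
 [ 0.2  1. ]
 [-1.8  1. ]
 [ 0.7 -0.6]
 [-1.1  1. ]
 [-0.3  0.8]
 [-1.4 -0.9]
 [ 0.3  3.2]]
kn [0.7066 0.1794 0.169 ] [446.29808909 255.65547738] [320.13945553 149.78567122]
piv [0.699  0.1421 0.106 ] [425.99331714 272.95238671] [324.17798652 170.34260043]
bar [0.5957 0.2162 0.3537] [453.91818082 164.56001869] [285.79145464 109.086661  ]
hinge [0.6057 0.2652 0.12  ] [452.55487561 231.72671942] [282.37699491 158.23736249]
```

The crops confirm the pink lotus with its green pod, at scene (284,230) and side (310,267). The chest fit predicts the knob and bar to within about 3 px of where the pictures show them. Next I'll locate the bystanders and check reachability of the whole plan.

```bash
cat >> h.py <<'E'
try:
    CH=np.load("chest.npy")
    xc=np.array([np.cos(CH[2]),np.sin(CH[2]),0]);yc=np.array([-np.sin(CH[2]),np.cos(CH[2]),0]);Z=np.array([0,0,1.])
    def w(P): P=np.array(P,float);return np.array([CH[0],CH[1],0])+P[0]*xc+P[1]*yc+P[2]*Z
except Exception as e: print(e)
def zt(t): t=np.radians(t);return -np.cos(t)*Z+np.sin(t)*xc
def Ry(t,s=1): # jaws along chest y
    z=zt(t);y=s*yc;return np.c_[np.cross(y,z),y,z]
def Rx(t,s=1): # jaws in chest xz plane
    z=zt(t);x=s*yc;return np.c_[x,np.cross(z,x),z]
G=.003
def tcp(Pw,R): return np.array(Pw)-G*R[:,2]   # TCP such that grasp point is at Pw
E
python3 - <<'E'
from h import *
cs,cd=cam("scene"),cam("side")
print("can",onplane(cs,(312,303),.142),onplane(cd,(388,213),.142))
print("col",onplane(cs,(188,262),.097),onplane(cd,(407,305),.097))
print("resta",onplane(cs,(255,303),.01),"side",onplane(cd,(358,253),.01),onplane(cd,(376,277),.01))
def ck(n,P,R):
    q=ik(tcp(P,R),R);print(n,None if q is None else np.round(q))
tr=np.array([.4318,-.1525,.075])
for s in (1,-1):
  for t in (0,15):
    R=Ry(t,s);ck(f"tray{s}{t}",tr,R);ck("place",w((-.015,.03,.085)),R);ck("placeup",w((-.015,.03,.275)),R)
  for t in (30,45,55):
    R=Ry(t,s);ck(f"knob{s},{t}",w((.0385,-.116,.169)),R);ck("k2",w((-.02,-.116,.176)),R)
  for t in (25,40,55,60):
    R=Rx(t,s)
    for q in (.2,.6,1.0,1.36): 
        a=1.36-q;ck(f"bar{s},{t},{q}",w((.1025-.239*np.cos(a)+.005*np.sin(a),0,.12+.239*np.sin(a)+.005*np.cos(a))),R)
E
```

```text
can [ 0.72385573 -0.16073673  0.142     ] [ 0.71701987 -0.16152075  0.142     ]
col [ 0.48975206 -0.41521492  0.097     ] [ 0.56273753 -0.41704735  0.097     ]
resta [ 0.59852979 -0.2731699   0.01      ] side [ 0.61804416 -0.15506042  0.01      ] [ 0.60387634 -0.25875802  0.01      ]
tray10 None
place None
placeup None
tray115 [-39.   5. 118.  15.  65. 146.]
place None
placeup None
knob1,30 None
k2 None
knob1,45 None
k2 None
knob1,55 None
k2 [-18.  29.  90.  56.  79. 152.]
bar1,25,0.2 [ -3.   2.  92.  25.  82. -85.]
bar1,25,0.6 [-12.   2.  99.  25.  81. -94.]
bar1,25,1.0 [ -17.    5.  104.   26.   75. -103.]
bar1,25,1.36 [ -19.   11.  107.   27.   68. -109.]
bar1,40,0.2 [-11.   1.  98.  40.  82. -95.]
bar1,40,0.6 [ -19.    3.  102.   40.   83. -105.]
bar1,40,1.0 [ -24.    8.  106.   40.   80. -115.]
bar1,40,1.36 [ -26.   15.  108.   40.   74. -122.]
bar1,55,0.2 [ -16.    3.  103.   55.   85. -106.]
bar1,55,0.6 [ -25.    7.  105.   53.   88. -115.]
bar1,55,1.0 [ -30.   14.  107.   51.   86. -125.]
bar1,55,1.36 [ -32.   22.  107.   51.   82. -133.]
bar1,60,0.2 [ -18.    4.  104.   60. 
[... 631 characters left out ...]
  2. 92. 25. 82. 95.]
bar-1,25,0.6 [-12.   2.  99.  25.  81.  86.]
bar-1,25,1.0 [-17.   5. 104.  26.  75.  77.]
bar-1,25,1.36 [-19.  11. 107.  27.  68.  71.]
bar-1,40,0.2 [-11.   1.  98.  40.  82.  85.]
bar-1,40,0.6 [-19.   3. 102.  40.  83.  75.]
bar-1,40,1.0 [-24.   8. 106.  40.  80.  65.]
bar-1,40,1.36 [-26.  15. 108.  40.  74.  58.]
bar-1,55,0.2 [-16.   3. 103.  55.  85.  74.]
bar-1,55,0.6 [-25.   7. 105.  53.  88.  65.]
bar-1,55,1.0 [-30.  14. 107.  51.  86.  55.]
bar-1,55,1.36 [-32.  22. 107.  51.  82.  47.]
bar-1,60,0.2 [-18.   4. 104.  60.  86.  71.]
bar-1,60,0.6 [-26.   8. 106.  57.  90.  62.]
bar-1,60,1.0 [-32.  16. 107.  54.  89.  52.]
bar-1,60,1.36 [-33.  25. 106.  54.  85.  44.]
```

```bash
python3 - <<'E'
from h import *
R=Ry(20,-1);tr=np.array([.4318,-.1525,.0745])
q0=np.array(current_qpos())
R0=np.array(current_tool_rot())
for z in (.45,.5,.55):
    print(z,ik([.175,.6,z],R0))
qa=ik([.175,.6,.5],R0)
qb=ik(tcp(tr+[0,0,.3],R),R);qc=ik(tcp(tr+[0,0,.1],R),R);print(qb,qc,tips_ahead() if callable(tips_ahead) else tips_ahead)
movej(qa);movej(qb);movej(qc);print(current_t())
movel(tcp(tr+[0,0,.0],R),v=.1,f_stop=8)
print(current_t(),current_tcp_pos())
c=cam("wrist");cv2.imwrite("pics/w1.png",c["pixels"])
E
```

```text
0.45 [ 6.65144441e+01  1.00376162e+01  6.97537446e+01  1.42255189e-03
  1.00212138e+02 -7.22497556e+00]
0.5 [ 6.65144441e+01  1.09843688e+01  6.34237585e+01  1.45352862e-03
  1.05595372e+02 -7.22483700e+00]
0.55 [ 6.65144441e+01  1.27002908e+01  5.60929547e+01  1.50174557e-03
  1.11210254e+02 -7.22468445e+00]
[-41.49604121  -9.7832831   99.14601255  17.52983116 100.45381562
 -28.28491084] [-41.49604121  -1.49118448 113.30296834  17.56104812  79.02438524
 -35.01317894] 0.022
5.975
7.125 [ 0.43209297 -0.15387261  0.07793772]
```

View pics/w1.png

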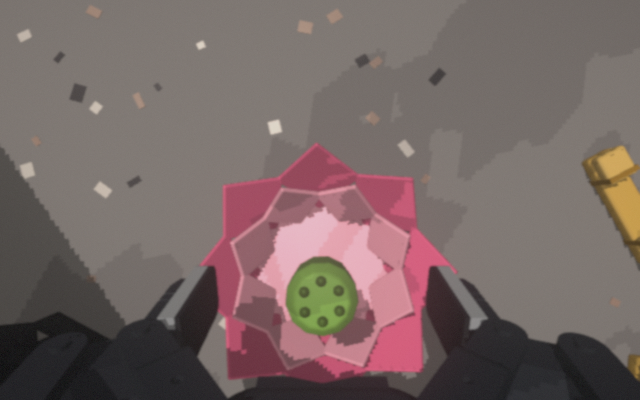

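The pink tray's pod is at (322,295), centred between the fingers. I'll grasp and lift it.

```bash
python3 - <<'E'
from h import *
R=np.array(current_tool_rot());p=np.array(current_tcp_pos());cf=dict(vfov=58.386,cx=321.85,cy=202.54,f=200/np.tan(np.radians(58.386/2)))
grasp();print(current_opening(),current_ft_force())
movel(p+[0,0,.2],v=.2);print(current_t(),current_opening(),current_ft_force())
c=cam("wrist");cv2.imwrite("pics/w2.png",c["pixels"]);print(proj(c,p+[0,0,.2]+.003*R[:,2]))
c=cam("side");cv2.imwrite("pics/s2.png",c["pixels"])
E
```

```text
0.025276137068963443 [1.38697908 0.28413602 2.10006618]
8.9083 0.025057940458115716 [ 0.55040373  0.30924702 -1.28578558]
[[324.47928365 292.47068302]]
```

View pics/w2.png

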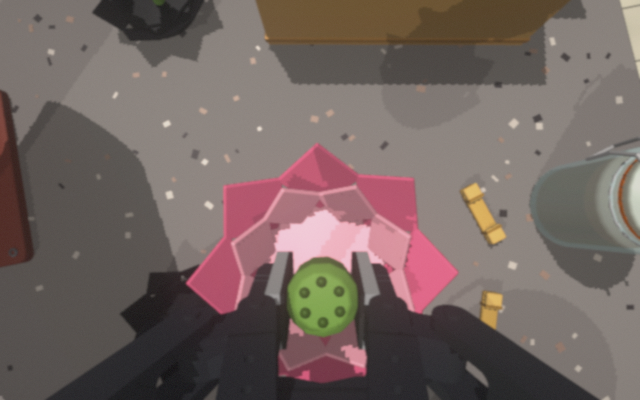

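View pics/s2.png

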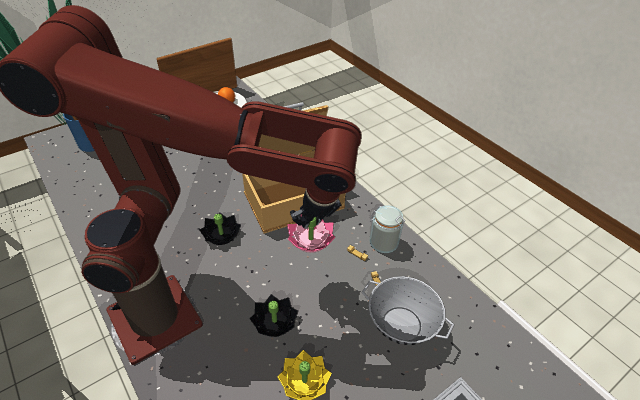

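```bash
python3 - <<'E'
from h import *
R=Ry(20,-1);off=np.array([.43209297,-.15387261,.07793772])-[.4318,-.1525,0]
T=w((-.015,.03,.010))+off
movel(T+[0,0,.19],v=.2);print(current_t())
movel(T+[0,0,.03],v=.15)
print(movel(T-[0,0,.004],v=.03,f_stop=4),current_tcp_pos()-T,current_ft_force(),current_t())
c=cam("wrist");cv2.imwrite("pics/w3.png",c["pixels"])
c=cam("scene");cv2.imwrite("pics/sc3.png",c["pixels"])
E
```

```text
10.8167
True [-1.70140233e-04 -4.18672480e-05 -3.84712952e-04] [-0.66998388 -1.41627012  4.65714966] 12.9583
```

View pics/w3.png

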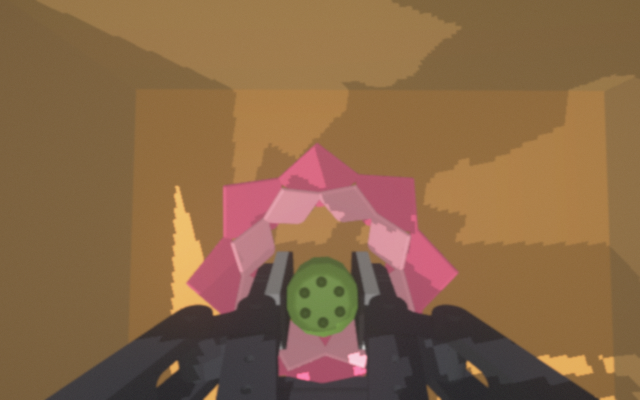

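View pics/sc3.png

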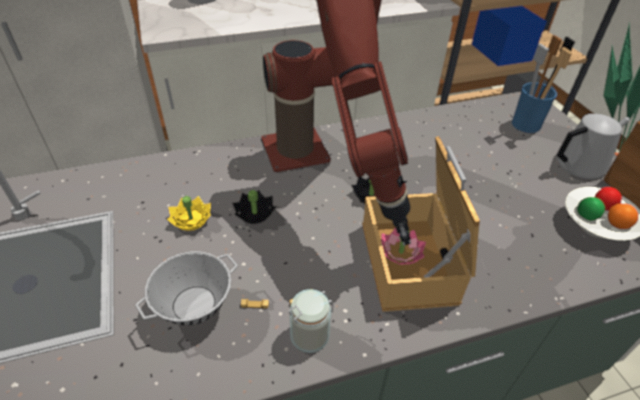

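```bash
python3 - <<'E'
from h import *
open_gripper();sleep(.1)
p=np.array(current_tcp_pos());print(current_ft_force(),current_opening())
movel(p+[0,0,.17],v=.2)
K=w((.039,-.116,.169));R=Ry(50,-1)
movel(tcp(K-.1*R[:,2]+[0,0,.05],R),v=.2,rotation=R);movel(tcp(K-.1*R[:,2],R),v=.15)
print(current_t())
c=cam("wrist");cv2.imwrite("pics/w4.png",c["pixels"]);print(proj(c,K),proj(c,tcp(K,R)))
for d in cut_out("wrist","knee_knob"): print(d["p"],d["pixel"],d["pixels"].sum())
c=cam("scene");cv2.imwrite("pics/sc4.png",c["pixels"])
c=cam("side");cv2.imwrite("pics/s4.png",c["pixels"])
E
```

```text
[ 0.44424633 -0.23346248 -0.29477138] 0.08533978073029973
16.1667
[[323.17508929 210.5890605 ]] [[323.18795616 212.05066576]]
0.89 [328.5, 208.8] 2907
```

View pics/w4.png

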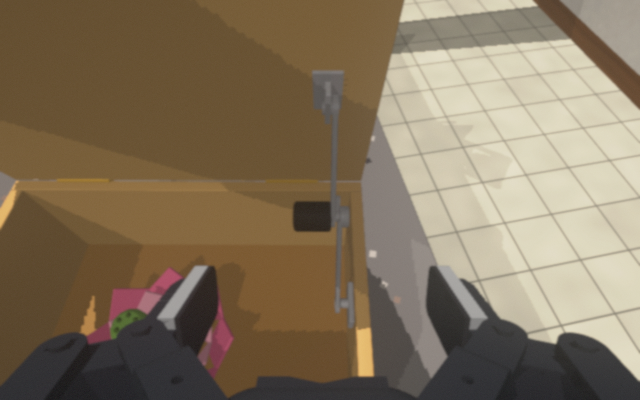

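View pics/sc4.png

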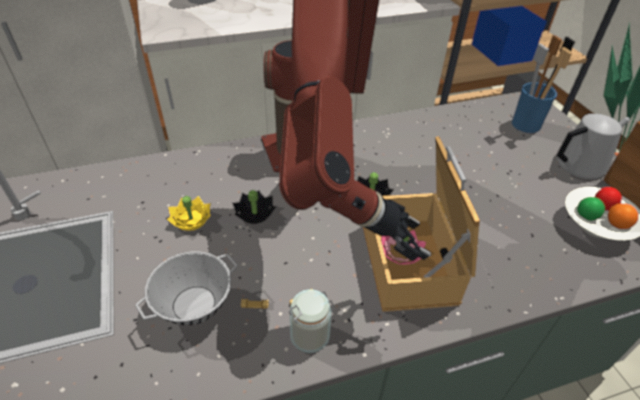

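View pics/s4.png

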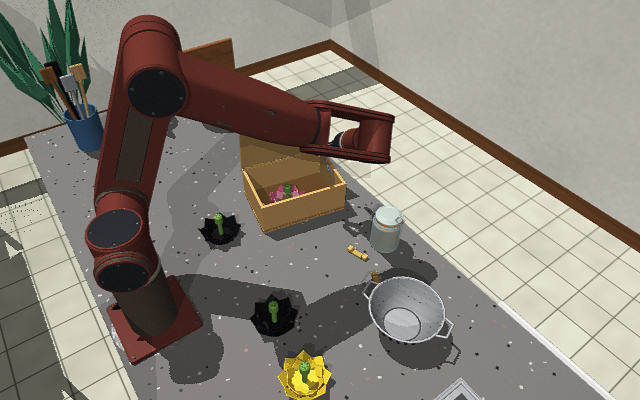

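The knob and rivet lie at columns 293–350, row 216, about 5 px below the prediction, or roughly 3 mm. I'll correct for that and pinch.

```bash
python3 - <<'E'
from h import *
R=Ry(50,-1)
K=w((.0385,-.116,.169))-.0025*R[:,0]
print(movel(tcp(K,R),v=.1,f_stop=15),current_ft_force(),current_t())
grasp();print(current_opening(),current_ft_force(),current_tcp_pos()-tcp(K,R))
c=cam("wrist");cv2.imwrite("pics/w5.png",c["pixels"])
E
```

```text
False [-0.60733959  0.23055465 -0.17574425] 17.5167
0.034678969680876165 [-8.83759634 -4.36334445  6.83146927] [-0.00136481 -0.00020289  0.0005691 ]
```

View pics/w5.png

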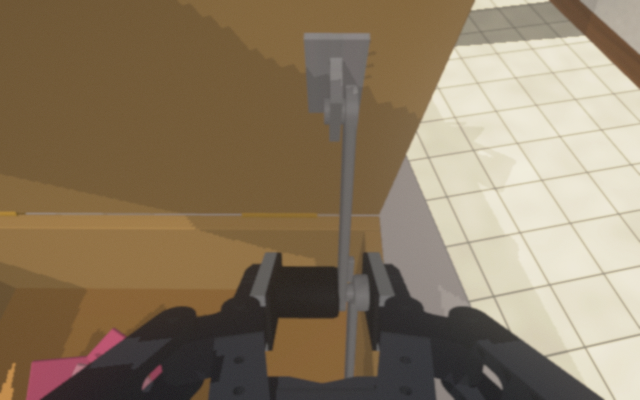

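Pinched: the knob and rivet fill the jaws at about (315,290), opening 34.7 mm. Now I'll swing it along the arc.

```bash
python3 - <<'E'
from h import *
R=Ry(50,-1)
sh=-.0025*R[:,0]+G*0
p0=np.array(current_tcp_pos())
a0=np.arctan2(63,38);rad=.0735
for a in np.radians([64,70,76,82,88,93,97]):
    d=rad*(np.cos(a)-np.cos(a0))*xc+rad*(np.sin(a)-np.sin(a0))*Z
    movel(p0+d,v=.06)
    f=np.array(current_ft_force());e=np.array(current_tcp_pos())-p0-d
    print(round(np.degrees(a)),"f xc,yc,z",np.round([f@xc,f@yc,f[2]],1),np.round(e*1e3,1),round(current_opening(),4))
    if np.linalg.norm(f)>60: print("STOP");break
print(current_t())
for n in("wrist","side","scene"): cv2.imwrite(f"pics/{n}6.png",cam(n)["pixels"])
E
```

```text
64 f xc,yc,z [ 0.7  0.3 -0.6] [-0.1  0.   0. ] 0.0348
70 f xc,yc,z [ 1.3 -0.4 -1.5] [-0.2  0.1 -0.2] 0.0348
76 f xc,yc,z [ 2.6 -0.4 -2.7] [-0.2  0.1 -0.3] 0.0348
82 f xc,yc,z [ 2.3  0.6 -2.7] [-0.2  0.1 -0.3] 0.0349
88 f xc,yc,z [ 2.6  0.9 -2. ] [-0.2  0.1 -0.3] 0.0351
93 f xc,yc,z [ 3.1  1.3 -2.9] [-0.3  0.1 -0.3] 0.0349
97 f xc,yc,z [ 4.6  1.1 -2.5] [-0.2  0.2 -0.2] 0.0346
19.975
```

View pics/wrist6.png

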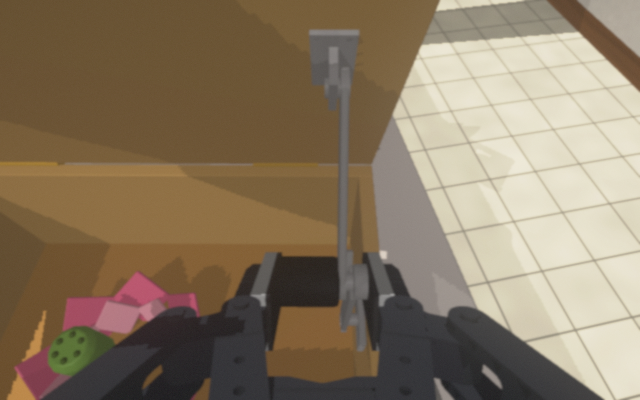

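View pics/scene6.png

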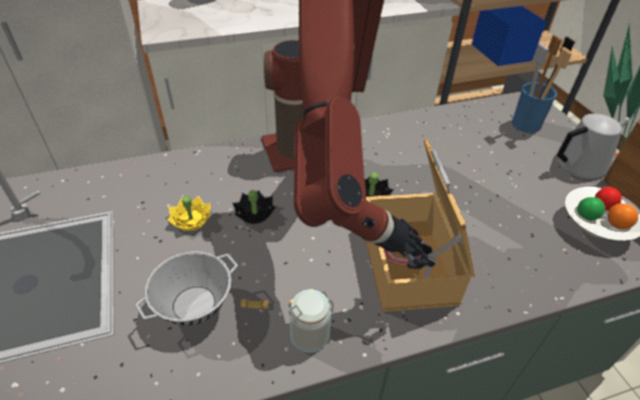

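The lid has visibly come forward and the knee is folded, with low forces throughout. I'll release, back off along the tool axis and move to the bar.

```bash
python3 - <<'E'
from h import *
open_gripper();print(current_ft_force())
p=np.array(current_tcp_pos());R=np.array(current_tool_rot())
movel(p-.12*R[:,2],v=.15)
q=.18;a=1.36-q
B=w((.1025-.239*np.cos(a)+.005*np.sin(a),0,.12+.239*np.sin(a)+.005*np.cos(a)))
R2=Rx(55,-1)
A=tcp(B-.12*R2[:,2],R2)
print(A,ik(A,R2))
movel(np.r_[A[:2],A[2]+.0],v=.25,rotation=R2)
print(current_t())
for n in("wrist","side","scene"):
    c=cam(n);cv2.imwrite(f"pics/{n}7.png",c["pixels"]);print(n,proj(c,[B,B+.06*yc,B-.06*yc]).round(1).tolist())
    for d in cut_out(n,"lid_bar"): 
        m=d["pixels"];ys,xs=np.nonzero(m);print(d["p"],d["pixel"],m.sum(),xs.min(),xs.max(),ys.min(),ys.max())
E
```

```text
[ 0.5897143   0.20320978 -0.2639819 ]
[0.56839508 0.08177551 0.41343536] [-26.34939113   0.55622019  97.68285822  52.94964743  97.21550763
  74.63378099]
23.35
wrist [[319.8, 202.4], [319.9, 277.8], [319.5, 115.9]]
0.84 [370.9, 159.2] 32222 304 441 0 351
side [[290.3, 118.3], [271.8, 122.7], [308.3, 114.0]]
0.66 [271.7, 144.1] 2041 241 321 112 167
scene [[437.5, 169.0], [430.3, 152.9], [445.4, 186.5]]
0.64 [451.5, 208.3] 1541 424 474 140 276
```

View pics/wrist7.png

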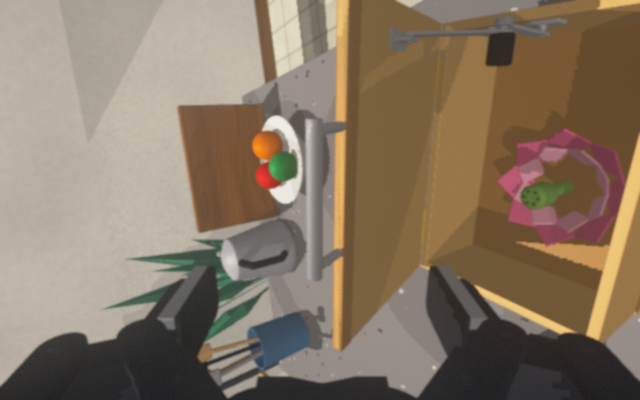

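View pics/scene7.png

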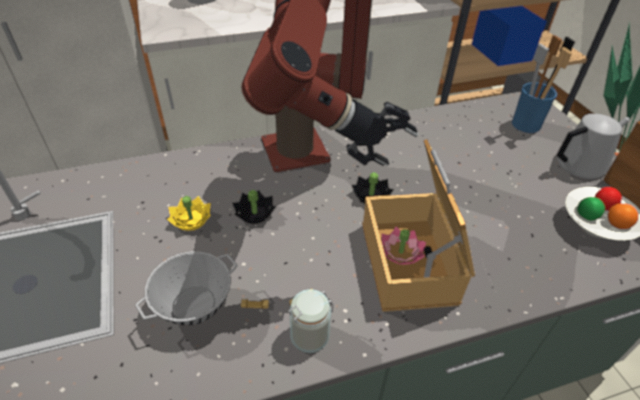

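View pics/side7.png

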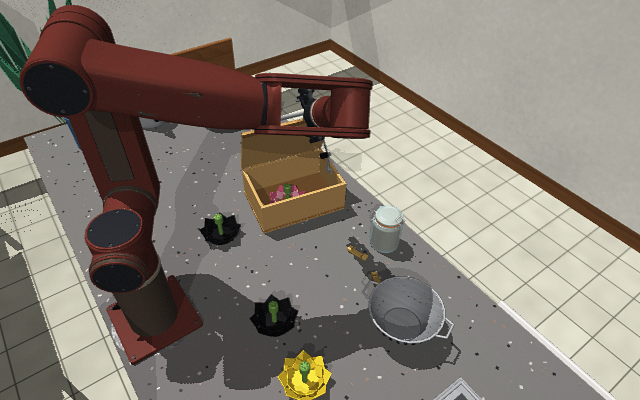

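The bar is at column 314, rows 118–280, so the lid is at about 0.165 rad. It is holding still and the knee is clearly folded. The tray stands upright. Now I'll grasp the bar.

```bash
cat >> h.py <<'E'
def bar(q,dr=0):
    a=1.36-q;r=.239+dr
    return w((.1025-r*np.cos(a)+.005*np.sin(a),0,.12+r*np.sin(a)+.005*np.cos(a)))
E
python3 - <<'E'
from h import *
from scipy.optimize import brentq
c=cam("wrist");q=brentq(lambda q:proj(c,bar(q))[0,0]-314,.0,.4);print("q",q)
R=Rx(55,-1);T=tcp(bar(q),R)
print(movel(T-.0*R[:,2],v=.08,f_stop=8),current_tcp_pos()-T)
c=cam("wrist");cv2.imwrite("pics/w8.png",c["pixels"])
print(current_ft_force());grasp();f=np.array(current_ft_force());print(current_opening(),f@xc,f@yc,f[2],(current_tcp_pos()-T)*1e3,current_t())
c=cam("wrist");cv2.imwrite("pics/w9.png",c["pixels"])
E
```

```text
q 0.15812843716542133
False [ 0.00021237 -0.00037072  0.00036076]
[-0.4933453   0.48305728 -1.25363504]
0.010129539987932014 -1.730934463950649 0.5529641255717476 1.5613200462588088 [ 0.03623164 -0.06200809  0.2617446 ] 26.125
```

View pics/w9.png

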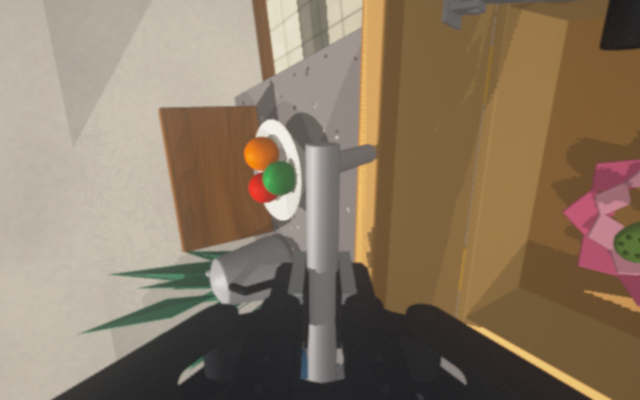

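The bar is gripped at about (322,270) between the pads. The opening reads 10 mm, consistent with the usual 1–2 mm low reading. I'll lower along the arc with radial force feedback.

```bash
python3 - <<'E'
from h import *
R=Rx(55,-1);q0=.158;dr=0.
off=np.array(current_tcp_pos())-tcp(bar(q0),R);off-= (off@yc)*0
f0=np.zeros(3)
def state(q):
    f=np.array(current_ft_force());a=1.36-q
    rad=-np.cos(a)*xc+np.sin(a)*Z;tan=-np.sin(a)*xc-np.cos(a)*Z
    return f@rad,f@tan,f@yc
for q in np.arange(.24,1.31,.08):
    movel(tcp(bar(q,dr),R)+off,v=.09)
    fr,ft,fy=state(q);dr+=np.clip(.00006*fr,-.0015,.0015)
    print(round(q,2),"fr ft fy",np.round([fr,ft,fy],1),"dr mm",round(dr*1e3,2),round(current_opening(),4))
    if abs(fr)>60 or abs(ft)>50: print("STOP");break
print(current_t())
np.save("st.npy",np.r_[q,dr,off])
for n in("wrist","side","scene"): cv2.imwrite(f"pics/{n}10.png",cam(n)["pixels"])
E
```

```text
0.24 fr ft fy [3.1 0.8 2. ] dr mm 0.18 0.0099
0.32 fr ft fy [6.1 1.2 4.6] dr mm 0.55 0.0098
0.4 fr ft fy [8.1 1.2 4.8] dr mm 1.04 0.01
0.48 fr ft fy [9.2 1.1 5.2] dr mm 1.59 0.0101
0.56 fr ft fy [9.4 1.8 5.8] dr mm 2.16 0.0101
0.64 fr ft fy [9.3 2.8 4.5] dr mm 2.72 0.0105
0.72 fr ft fy [6.9 1.5 2.7] dr mm 3.13 0.0101
0.8 fr ft fy [7.1 2.5 3.1] dr mm 3.55 0.0098
0.88 fr ft fy [5.6 2.5 2.3] dr mm 3.89 0.0096
0.96 fr ft fy [4.2 2.7 0.2] dr mm 4.14 0.0097
1.04 fr ft fy [5.2 3.6 1.2] dr mm 4.45 0.0096
1.12 fr ft fy [4.8 3.8 1.9] dr mm 4.74 0.0101
1.2 fr ft fy [5.4 4.  1.6] dr mm 5.06 0.0098
1.28 fr ft fy [5.  3.  1.9] dr mm 5.36 0.0097
31.3083
```

View pics/scene10.png

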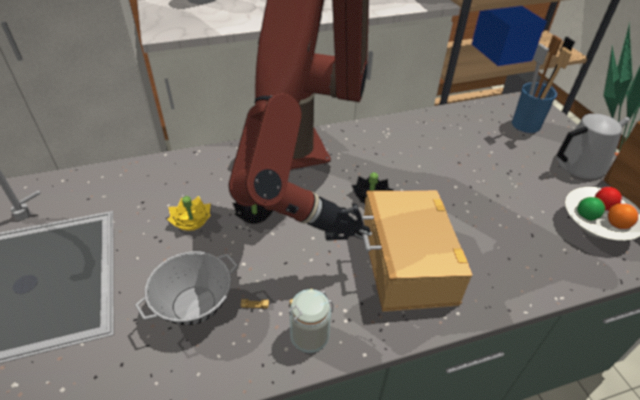

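View pics/wrist10.png

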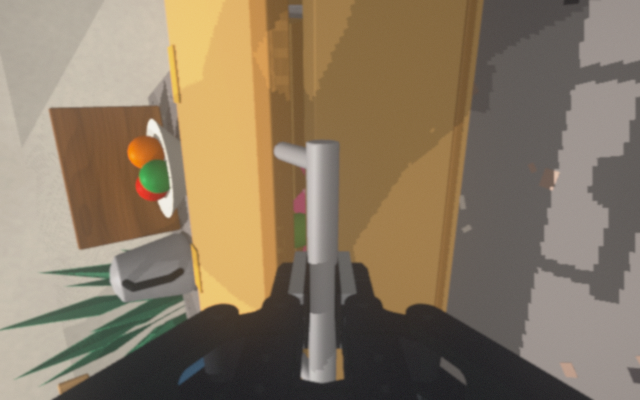

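The lid is nearly down, with a small gap left in the wrist view where the pod still shows at (300,230). I'll continue in small steps until contact.

```bash
python3 - <<'E'
from h import *
R=Rx(55,-1);s=np.load("st.npy");dr=s[1];off=s[2:]
for q in np.arange(1.31,1.47,.02):
    st=movel(tcp(bar(q,dr),R)+off,v=.03,f_stop=14)
    f=np.array(current_ft_force());dr+=np.clip(.00006*-(f@xc),-.0007,.0007)
    print(round(q,2),st,np.round([f@xc,f@yc,f[2]],1),round(dr*1e3,2),np.round(current_tcp_pos(),4))
    if st or f[2]>15: break
print(current_t())
for n in("wrist","side","scene"): cv2.imwrite(f"pics/{n}11.png",cam(n)["pixels"])
E
```

```text
1.31 False [-5.   2.6 -2.3] 5.66 [0.5558 0.0231 0.1379]
1.33 False [-4.5  3.4 -0.7] 5.93 [0.5558 0.0229 0.1335]
1.35 False [-2.   4.5  5.1] 6.05 [0.5559 0.0232 0.1298]
1.37 True [-4.   1.   6.1] 6.29 [0.5559 0.0231 0.1298]
32.6917
```

View pics/wrist11.png

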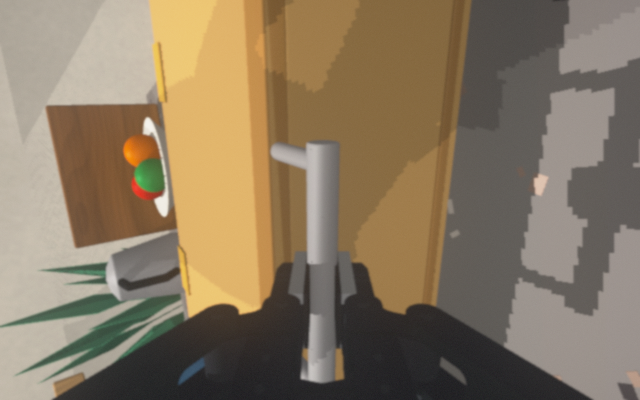

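View pics/side11.png

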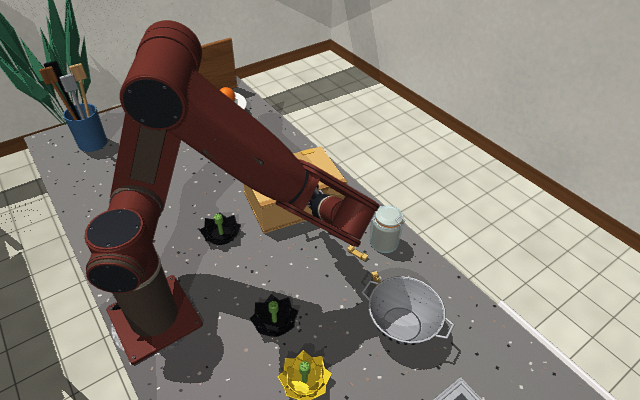

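```bash
python3 - <<'E'
from h import *
p=np.array(current_tcp_pos())
for k in (.001,.002,.003,.004):
    st=movel(p-[0,0,k],v=.02,f_stop=25)
    f=np.array(current_ft_force());print(k,st,np.round([f@xc,f@yc,f[2]],1),np.round(current_tcp_pos()-p,4))
    if st: break
c=cam("wrist")
im=c["pixels"];cv2.imwrite("pics/w12.png",im)
cv2.imwrite("pics/sc12.png",cv2.resize(cam("scene")["pixels"][170:320,340:490],None,fx=4,fy=4,interpolation=cv2.INTER_CUBIC));print(current_t())
E
```

```text
0.001 False [-2.7  4.   6.8] [ 0.0001  0.     -0.    ]
0.002 False [-5.8  6.  12.1] [ 0.0001  0.     -0.0001]
0.003 False [-7.3  9.2 17.3] [ 0.0001  0.     -0.0002]
0.004 False [-9.3 10.5 22.6] [ 0.0001  0.     -0.0002]
33.9417
```

View pics/sc12.png

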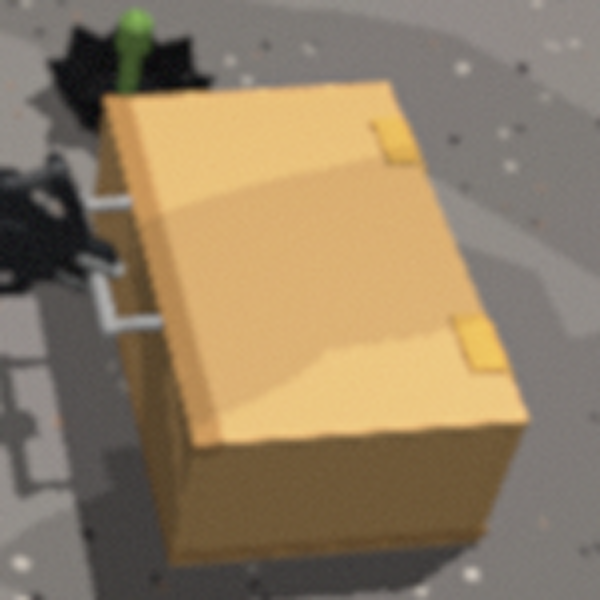

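Firm stop: 5 N per commanded mm with no motion, and in the crop the lid sits flush along the -y wall. I'll relieve the load, release and retreat.

```bash
python3 - <<'E'
from h import *
p=np.array(current_tcp_pos());movel(p+[0,0,.0005],v=.02);print(current_ft_force())
open_gripper();print(current_opening(),current_ft_force(),current_tcp_pos()-p)
R=np.array(current_tool_rot());p=np.array(current_tcp_pos())
movel(p-.10*R[:,2],v=.12,f_stop=15);print(current_tcp_pos()-p,current_ft_force())
p=np.array(current_tcp_pos());movel(p+[-.05,0,.2],v=.25)
print(current_t())
for n in("side","scene","wrist"):
    c=cam(n);cv2.imwrite(f"pics/{n}13.png",c["pixels"])
    if n!="wrist":
        b=.1025;P=[w(x) for x in [(-b,.15,.12),(-b,-.15,.12),(-b,.15,.13),(-b,-.15,.13),(b,-.15,.13),(-.1365,0.06,.125),(-.1365,-.06,.125)]];print(n,proj(c,P).round(1).tolist())
E
python3 - <<'E'
import cv2
for n,b in(("scene",(350,170,490,320)),("side",(230,120,370,240))):
    i=cv2.imread(f"pics/{n}13.png");cv2.imwrite(f"pics/{n}13c.png",cv2.resize(i[b[1]:b[3],b[0]:b[2]],None,fx=4,fy=4,interpolation=cv2.INTER_CUBIC))
E
```

```text
[-3.08578513 -1.75158828  2.04323661]
0.08583409793036871 [-1.073553   -0.46437244 -0.7952643 ] [ 1.29104255e-05 -1.62221237e-05  4.92011792e-04]
[-0.01627107 -0.08018986  0.05634986] [ 0.48257379 -0.16411852 -0.09262722]
36.9833
side [[261.5, 208.5], [346.5, 183.2], [261.3, 206.2], [346.7, 181.0], [321.0, 145.8], [292.1, 206.4], [326.5, 196.0]]
scene [[366.1, 197.3], [388.8, 284.0], [366.4, 194.7], [389.3, 281.4], [473.0, 275.2], [359.8, 219.7], [368.0, 254.3]]
```

View pics/side13c.png

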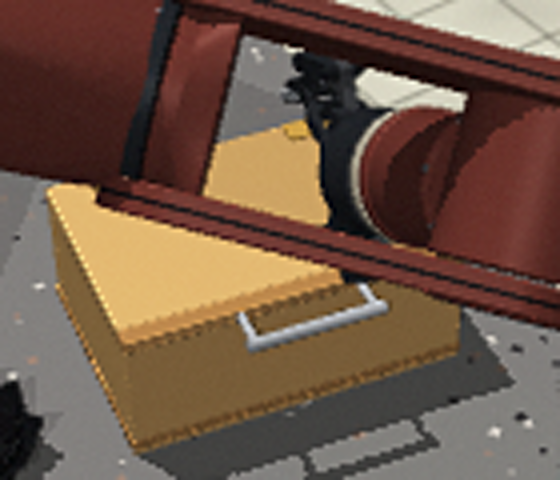

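View pics/scene13c.png

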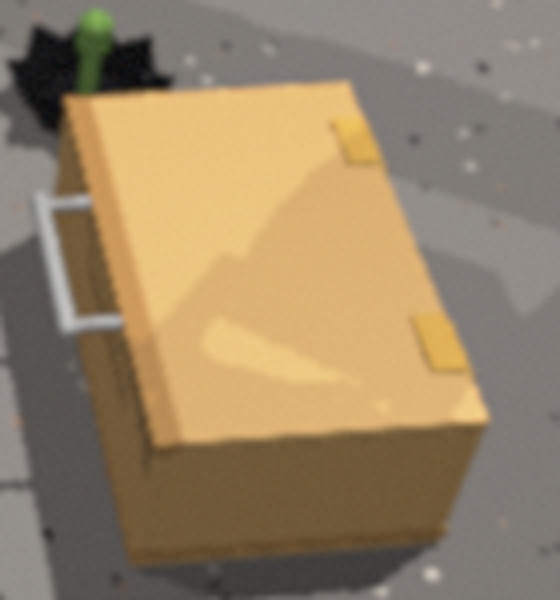

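View pics/side13.png

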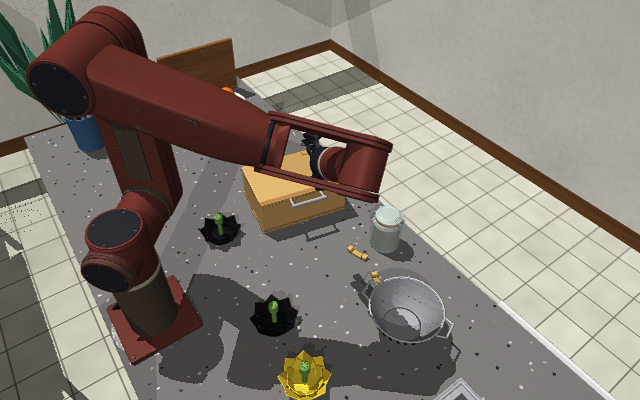

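The lid is flush and the bar ends in the scene view, (360,219) and (367,252), are within 2 px of the prediction for shut. That leaves up to about 3 mm of doubt, so I'll probe the lid's height at front and back with closed fingertips. This measures its angle directly and presses it lightly.

```bash
python3 - <<'E'
from h import *
grasp()
R=Ry(0,-1)
P=w((-.085,.02,.13+.022+.02));goto(P+[0,0,.03],R);movel(P,v=.1)
for x in (-.085,.08):
    P=w((x,.02,.172))
    movel(P,v=.15)
    st=movel(P-[0,0,.03],v=.02,f_stop=5 if x>0 else 10);p=np.array(current_tcp_pos());print(x,st,"tip z",round(p[2]-.022,4),current_ft_force()[2])
    movel(p+[0,0,.02],v=.1)
movel(p+[0,0,.2],v=.25);print(current_t(),current_ft_force())
c=cam("scene");cv2.imwrite("pics/scene14.png",c["pixels"]);cv2.imwrite("pics/side14.png",cam("side")["pixels"])
E
```

```text
-0.085 True tip z 0.13 4.868429791212639
0.08 True tip z 0.1301 3.2970074659918485
44.3417 [-0.16378974 -0.4979208  -0.35674783]
```

View pics/scene14.png

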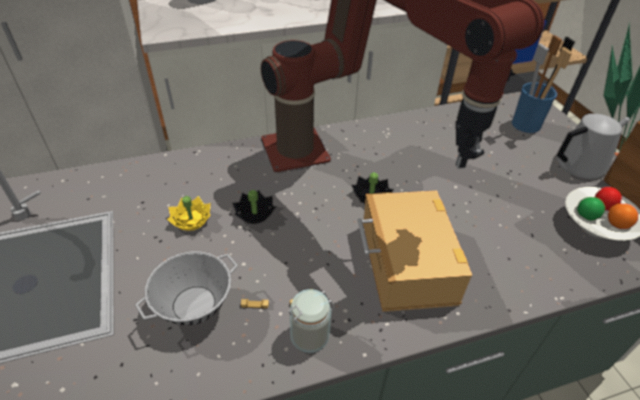

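The lid's top reads 130.0 mm at the front and 130.1 mm at the back, so it is level and fully shut. The bystanders are at their original pixels: canister (310,320), rest (255,303), colander (188,290). I'll hand it in.

```bash
python3 -c "
from bench import *
print(close_job(),current_t())"
```

```text
the job is handed in; nothing more can be done
the job is handed in; nothing more can be done
```

The job is handed in, and every check I could make agrees with the task. It was handed in at about 44 s of the 64 s allowed; no verdict is reported.

**What I did**
- **Tray:** I set the pink tray on the chest floor at about x −15, y +30 mm in the chest frame. It touched down within 0.4 mm of the expected height.
- **Stay:** I pinched the knob and swung it past centre with no more than about 6 N. The lid then held still at about 0.16 rad.
- **Lid:** I lowered it by its bar along the hinge arc with about 10 N or less on the tool, until it reached a hard stop.

**Last checks**
- **Lid shut:** the fingertip probe read 130.0 mm at the front and 130.1 mm at the back, against 130 mm when shut.
- **Tray:** it was upright and let go in the last pictures before the lid hid it. I could not see it after that.
- **Bystanders:** all four appeared unmoved in the last pictures.

**Small disagreements**
- The knob and the bar each sat about 3 mm from where the chest fit predicted; I corrected for both.
- The bar seemed to stop about 3 mm high at first contact, so I ran the probe, and it showed the lid level.

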